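# Lock a circuit board in the spray rig and give it a squirt of flux cleaner

## Robot

A 7-joint arm with a two-finger parallel gripper is mounted at the origin on the work surface. World frame = base frame: x ahead of the robot, y to its left, z up, the work surface at z = 0. Lengths are in m, angles in rad, forces in N, time in s.
With the tool pointing down it reaches from about 0.425 to 0.975 m from the base axis. Payload 16.7 kg.
Tool frame: the origin (TCP) lies midway between the tips of the shut fingers; the grasp point (between the pads) lies 19 mm behind it; z points along the fingers, y is the line along which they close (so a half turn about z gives the same grasp; the last joint's range is limited). The gripper opens to 85 mm and grips with 20 to 120 N. Pads are 22 mm wide; open, the fingers measure 114 mm over their backs; the gripper's body (76 mm by 85 mm) begins 54 mm behind the grasp point. The pads swing forward as they close: fully open they stand 13 mm farther back than shut.
Start: joints at [-1.482, 0.426, 0.074, 1.606, -0.034, 1.111, -0.067], TCP at [0.16, 0.656, 0.231] pointing down, gripper open.
Joint ranges: [-2.85, 2.85], [-0.5, 2.14], [-1.23, 1.37], [0.21, 2.46], [-1.02, 4.16], [0.16, 2.05], [-2.73, 2.73]. Speed limits (rad/s): [1.89, 1.89, 2.39, 2.39, 3.01, 3.01, 3.01].

## Interface

Orientations are given as a unit quaternion [w, x, y, z].
In Python, from bench import manip, snapshot, camera_model gives the robot as it stands.
- The arm moves only by the tool step_arm, never from a script. Its arguments are lists of equal length, an entry for each row: "translation": the shift along the world's x, y, z in m, a list of three; "roll": the turn about the world's z in rad. A call has 1 to 5 rows; each row shifts and turns the commanded pose from where the row before left it; what a row does not reach is not made up. A row lasts 1/12 s, in which the tool goes at most 41.7 mm and 7.16 degrees, less where a joint would pass 70% of its speed; a pose out of reach is approached as far as the arm can. A call is refused whole if a number of a shift passes 0.0417 or a number of a turn 0.125, either way. A call with a gripper value outside its range is refused whole. "claw" is the finger opening in m, from 0 to 0.0854, set as the call begins (left out, the last holds). The fingers move at their own pace and stop on an object; "force" is the grip in N (left out, the last holds). Time passes only in rows, so rows that do not move let the fingers close. It gives the time, the measured TCP pose, the force, the opening and the grip force at its end, in the units of the state.
- manip.sense(): the state, without advancing time (a new reading comes with each control period).
- snapshot(name): name is "scene" or "top"; returns the picture (480x640x3 uint8, blue, green, red); there is no depth.
- camera_model(name): a dict with "camera_matrix" (3x3 intrinsics, pixels), "R" (3x3) and "t" (3): a world point X has camera coordinates R X + t. Camera axes: x right, y down, z forward; pixel columns grow to the right and rows downward; lengths in m; the calibration is good to about 2 mm. A picture is of the moment at which its call begins. camera_model takes no time and is no camera call.
- manip.finish_job(): hands the job in; it is judged then, once.
The state is a dict: "t": time; "q": joint angles; "qvel": joint speeds; "tau": joint torques, N m; "tool_pos": TCP position; "eef_rot": TCP orientation; "ft_force": force on the tool from outside, world axes, zero at the start; "moment": the same for the moment, N m; "finger_gap": finger opening in m; "grip_force": force on a finger pad.
Only numpy, scipy, OpenCV 4.12 (cv2) and the standard library are available. Lean on these libraries where they do the work, as an engineer would, in place of code of your own. Each camera call takes 0.05 s, during which the arm holds its last target. There are 200 camera calls.

## Task

Slide the circuit-board carriage along its rails by its red tab, away from the steel bar at its back, until it is fully home against the end stop. Then turn the orange lock knob clockwise until it clicks past its detent and stays at its stop when let go. Only then press the white nozzle cap of the blue cleaner can all the way down and let it spring back up, leaving the solder spool, the green can and the screwdriver where they are.

Things in the scene. Friction and masses are not known exactly. Their poses are not given: they have to be found in the camera images.
- rig: Fixed board-cleaning rig: aluminium base 120 x 340 mm with two rails. Origin under it at bench height, z up, +y along the rails to the end stop (dark block 56 mm high, face at y=118 mm), +x away from the robot (yaw within 0.3 rad). Board and parts reach 56 mm above the bench. A bar 36 mm high lies across the back end, y=-188 to -176 mm. Knob post at (-80, 50) mm: 50 mm high, 54 mm wide.
- carriage (a joint): Travel of the carriage with the green board along the rig's +y, in m: 0 is all the way back, 0.12 is fully home against the end stop. It slides with about 2.5 N of friction and stays where it is left; nothing holds it but friction.
- push_tab (a point): Point on the centre line of the red upright tab at the trailing (-y) end of the carriage, 85 mm above the bench. The tab is 50 mm wide (rig's x), 12 mm thick (rig's y), its top 105 mm above the bench, free down to 45 mm. With the carriage all the way back it is 31 mm from the low bar behind it. Push it from behind with shut fingers or pinch it from above. Axes parallel to the rig's.
- knob_grip (a point): Point on the vertical axis of the orange lock knob, 86 mm above the bench, 15 mm below the top of its bar grip. Bar 60 mm long, 14 mm thick, from 59 to 101 mm above the bench, white line on top. Site x runs along the bar towards the white line and the steel tongue below it (ends 55 mm from the axis, 52 to 58 mm above the bench), z up. Grip the bar across its thickness.
- lock_knob (a joint): Knob angle, rad, growing clockwise seen from above. 0: open, bar 1.25 rad anticlockwise of the rig's +x. 1.25: locked, at its stop, bar along the rig's +x, tongue over the carriage's edge. A sprung detent resists with up to about 0.18 N m, crest at 0.9: let go before it and the knob springs back; from about 1.0 on it snaps to 1.25 and stays.
- cap_top (a point): Centre of the top of the white nozzle cap (round, 38 mm across, 24 mm high, small red nozzle towards the rig) of the blue cleaner can, 54 mm in diameter, fixed upright in a dark round foot beyond the rig's end stop. Cap top 174 mm above the bench when up. z up.
- cap (a joint): How far the cap is pressed down, in m: 0 up, 0.007 fully down. It is sprung: about 1.5 N to start it and 5 N fully down.
- spool: Bystander: steel solder spool standing loose on the bench on the robot's side of the rig, 60 mm in diameter, 50 mm high; origin at the centre of its underside.
- duster: Bystander: loose green can with a paper label and a black lid, 52 mm in diameter, 130 mm high, standing beyond the rig; origin at the centre of its underside. Not the one to press.
- driver: Bystander: yellow-handled screwdriver lying on the bench beyond the rig; origin under its middle.
Things that resemble listed ones, but are neither listed nor needed, are in the scene too. Leave any brown or pink look-alike of the part that bears cap_top alone.

How it is judged:
On the way, in this order (a step that is already met when the one before it is completed fails the run):
1. the carriage is fully home against the end stop (value of joint carriage above 0.117 m), for 0.1 s.
2. the lock knob has clicked past its detent to its stop (value of joint lock_knob above 1.15 rad), for 0.2 s.
3. the nozzle cap is pressed down (value of joint cap above 0.0055 m), for 0.05 s.
At the end, for the whole second after the job is handed in: The carriage is within 3 mm of its end stop, the knob rests past its detent within 0.1 rad of its stop, and the cap, after being pressed at least 5.5 of its 7 mm, is back up within 1 mm (value of joint carriage above 0.117 m and value of joint lock_knob above 1.15 rad and value of joint cap below 0.001 m); the robot touches nothing.
It fails at once if the knob is locked while the carriage is not home (value of joint lock_knob above 1 rad and value of joint carriage below 0.115 m).
It fails at once if cleaner is sprayed before the knob has clicked (value of joint cap above 0.004 m and value of joint lock_knob below 1 rad).
It fails at once if the spool, the other can or the screwdriver is disturbed (moved 30 mm or tipped) (distance of any of spool, duster, driver from where it was at the start of the episode above 0.03 m or angle between any of duster, spool's own z axis and vertical above 0.5 rad).
It also fails if it takes over 46 s, if anything falls off the work surface, if the arm or the gripper's body presses on something with over 40 N, if the wrist force passes 120 N, or if a joint passes its speed limit or range.

## Working session

There is one attempt and no reset: what is moved stays moved. The work goes in short steps, Python scripts to look and compute and a tool call to move; the robot and the scene stay as the last step left them, time stands still between calls to the robot, and variables do not carry over. Pictures are saved under pics/ and viewed, at most 10 in all, crops included, and the job is handed in when it is done.

Besides the shell and the picture viewer there is one more tool, called after ">>>" by a JSON object that holds its "name" and its "arguments". step_arm: Moves the arm, as the interface text tells. Its arguments: {"type":"object","properties":{"translation":{"type":"array"},"roll":{"type":"array"},"claw":{"type":"number"},"force":{"type":"number"}},"required":["translation","roll"]}

```bash
mkdir -p pics
cat > h.py <<'E'
import numpy as np, cv2
from bench import manip, snapshot, camera_model
def ray(n,u,v,z):
    c=camera_model(n);K=np.array(c["camera_matrix"]);R=np.array(c["R"]);t=np.array(c["t"])
    d=R.T@np.linalg.solve(K,[u,v,1]);o=-R.T@t
    return o+d*(z-o[2])/d[2]
def proj(n,X):
    c=camera_model(n);p=np.array(c["camera_matrix"])@(np.array(c["R"])@np.array(X)+np.array(c["t"]));return p[:2]/p[2]
E
python3 - <<'E'
from h import *
for n in("scene","top"):
    im=snapshot(n);cv2.imwrite(f"pics/{n}0.png",im)
    c=camera_model(n);print(n,-np.array(c["R"]).T@np.array(c["t"]),np.round(c["R"],2).tolist(),c["camera_matrix"])
s=manip.sense();print(s["t"],s["tool_pos"],s["eef_rot"])
E
```

```text
scene [1.11819027 0.26860377 0.59567834] [[-0.28, 0.96, -0.0], [0.56, 0.17, -0.81], [-0.78, -0.23, -0.59]] [[510.19952217   0.         312.35410023]
 [  0.         510.19952217 233.02424301]
 [  0.           0.           1.        ]]
top [0.43928658 0.08046747 0.85037683] [[-0.03, -1.0, -0.02], [-0.99, 0.03, -0.12], [0.12, 0.02, -0.99]] [[435.37736342   0.         319.51767748]
 [  0.         435.37736342 242.97323172]
 [  0.           0.           1.        ]]
0.1 [0.15958457 0.65546416 0.23067013] [-2.70024787e-05  1.19105701e-01  9.92881389e-01 -6.14520720e-04]
```

View pics/scene0.png

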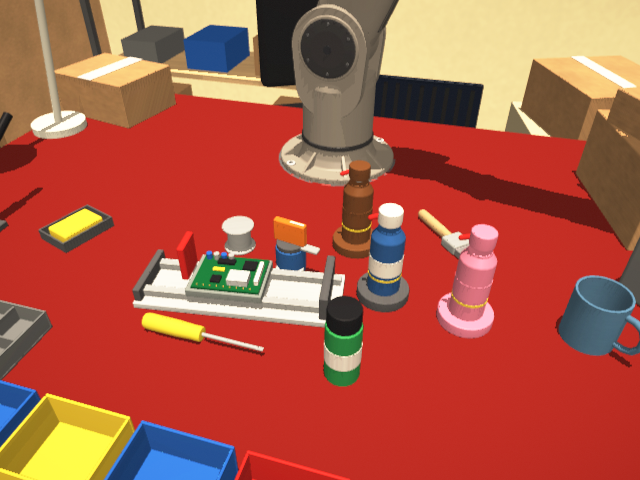

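View pics/top0.png

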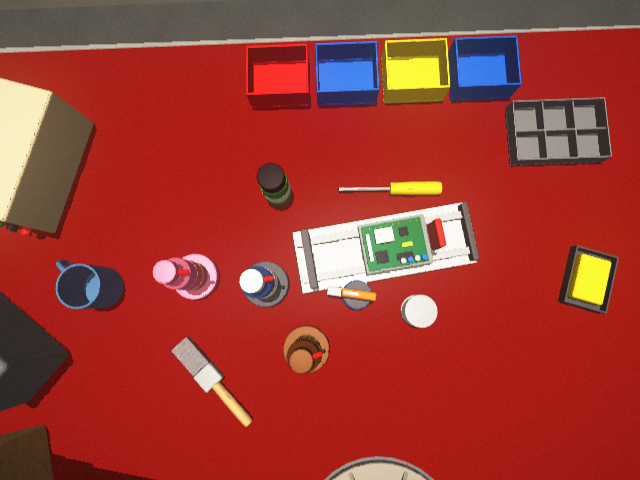

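The blue cleaner can is at top (258,281) and scene (388,255). Its look-alikes are brown at top (302,355) and pink at top (170,272). The green can at top (272,182) is the duster. Only the middle one is a blue can with a white cap, so that is the one to press. I'll measure it and confirm in an enlarged crop.

Run:
```python
from h import *
a=cv2.imread("pics/top0.png");b=cv2.imread("pics/scene0.png")
A=cv2.resize(a[190:320,235:485],None,fx=3.2,fy=3.2,interpolation=cv2.INTER_CUBIC)[:,:800]
h=cv2.cvtColor(a,cv2.COLOR_BGR2HSV);hb=cv2.cvtColor(b,cv2.COLOR_BGR2HSV)
B=cv2.resize(b[200:280,170:420],None,fx=2,fy=2,interpolation=cv2.INTER_CUBIC);B=cv2.copyMakeBorder(B,0,0,0,300,0)
cv2.imwrite("pics/crop1.png",np.vstack([A,B]))
def m(H,lo,hi,box):
    k=cv2.inRange(H,lo,hi);z=np.zeros_like(k);x0,y0,x1,y1=box;z[y0:y1,x0:x1]=k[y0:y1,x0:x1]
    c=max(cv2.findContours(z,0,2)[0],key=cv2.contourArea);r=cv2.minAreaRect(c);return r,cv2.boxPoints(r),cv2.contourArea(c)
for nm,H,n,lo,hi,box,z in [("orange",h,"top",(7,150,120),(20,255,255),(320,270,390,320),.101),
  ("board",h,"top",(45,80,50),(85,255,255),(340,200,440,285),.045),
  ("cap",h,"top",(0,0,190),(180,60,255),(235,262,272,300),.174),("cap_s",hb,"scene",(0,0,170),(180,60,255),(370,200,410,232),.174),
  ("orange_s",hb,"scene",(7,150,120),(20,255,255),(265,210,315,250),.101)]:
    r,p,ar=m(H,lo,hi,box);print(nm,np.round(r[0],1),np.round(r[1],1),ar)
    print(np.round([ray(n,*q,z) for q in p],4)[:,:2].tolist(),np.round(ray(n,*r[0],z),4))
```

```text
orange [358.5 294.1] [34.9  8.3] 250.5
[[0.4404, 0.0596], [0.4543, 0.0571], [0.4441, -0.0015], [0.4302, 0.0011]] [0.4423 0.029  0.101 ]
board [394.4 243.6] [44.7 60.6] 2293.5
[[0.567, 0.016], [0.5834, -0.0961], [0.5005, -0.1057], [0.4843, 0.005]] [ 0.5335 -0.0452  0.045 ]
cap [251.  280.5] [23. 22.] 410.5
[[0.4865, 0.2169], [0.4854, 0.1825], [0.4498, 0.183], [0.4509, 0.2172]] [0.4681 0.1999 0.174 ]
cap_s [391.  215.5] [25. 24.] 484.0
[[0.4598, 0.1799], [0.4495, 0.215], [0.5152, 0.2246], [0.5248, 0.1918]] [0.4885 0.203  0.174 ]
orange_s [289.6 230.8] [38.5 22.6] 669.0
[[0.4956, 0.0085], [0.433, -0.0028], [0.4469, 0.068], [0.5069, 0.0751]] [0.4716 0.0378 0.101 ]
```

View pics/crop1.png

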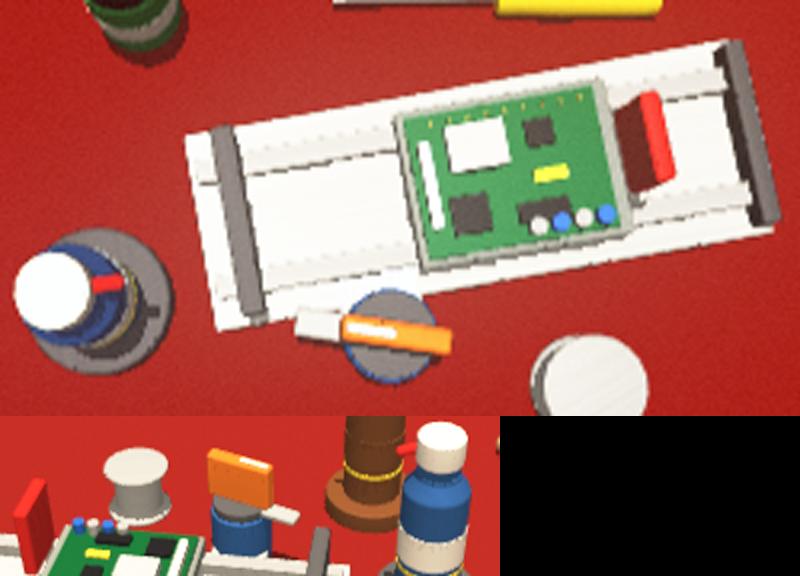

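The crop confirms that the white round cap with a red nozzle sits on the blue can (crop px 52,290). The orange bar lies near the rig's y axis, so the knob is open. The red tab is at crop px (657,137), with the dark bar behind it.

Run:
```python
from h import *
k=np.array([.4423,.029])
for yaw in(.14,):
    c,s=np.cos(yaw),np.sin(yaw);R=np.array([[c,-s],[s,c]]);o=k-R@[-.08,.05];print("o",o)
    f=lambda u,v:(235+u/3.2,190+v/3.2)
    for nm,u,v,z in[("tabtopA",650,92,.105),("tabtopB",668,180,.105),("barfrontfar",717,48,.036),("barfrontnear",760,225,.036),("stopL",225,127,.056),("stopR",258,318,.056),("cap",52,290,.174)]:
        p=ray("top",*f(u,v),z)[:2];print(nm,np.round(p,4),np.round(R.T@(p-o),4))
    for y in(-.139,-.165,-.036):print(y,np.round(o+R@[0,y],4))
    # scene checks
    for nm,X in[("tabtop",[0,-.139,.105]),("knobtop",[-.08,.05,.101])]:
        w=[*(o+R@X[:2]),X[2]];print(nm,proj("scene",w),proj("top",w))
```

```text
o [ 0.52849444 -0.00934735]
tabtopA [ 0.5673 -0.1134] [ 0.0239 -0.1084]
tabtopB [ 0.5192 -0.1199] [-0.0246 -0.1082]
barfrontfar [ 0.6042 -0.1724] [ 0.0522 -0.172 ]
barfrontnear [ 0.4986 -0.19  ] [-0.0548 -0.1747]
stopL [0.5636 0.1191] [0.0527 0.1223]
stopR [0.4534 0.1032] [-0.0587  0.1219]
cap [0.4679 0.1995] [-0.0309  0.2152]
-0.139 [ 0.5479 -0.147 ]
-0.165 [ 0.5515 -0.1727]
-0.036 [ 0.5335 -0.045 ]
tabtop [166.23883649 236.41670051] [458.4614372  229.21338872]
knobtop [290.10262589 220.27534078] [358.49899323 294.11839691]
```

>>> {"name": "step_arm", "arguments": {"translation": [[0.03,-0.02,0.02],[0.035,-0.02,0.02],[0.035,-0.02,0.01],[0.035,-0.02,0],[0.035,-0.02,0]], "roll": [-0.06,-0.06,-0.06,-0.06,-0.06], "claw": 0}}

```text
t: 0.52
tool_pos: [0.3286, 0.5563, 0.2805]
eef_rot: [0.0, 0.267, 0.964, 0.001]
ft_force: [0.6, 1.2, -0.2]
finger_gap: 0.0257
grip_force: 0.0
```

>>> {"name": "step_arm", "arguments": {"translation": [[0.02,-0.036,0],[0.02,-0.036,0],[0.02,-0.036,0],[0.02,-0.036,0],[0.02,-0.036,0]], "roll": [-0.05,-0.05,-0.05,-0.05,-0.05]}}

```text
t: 0.93
tool_pos: [0.4276, 0.3753, 0.2796]
eef_rot: [-0.0, 0.385, 0.923, -0.0]
ft_force: [0.6, -0.4, 0.2]
finger_gap: -0.0
grip_force: 0.0
```

>>> {"name": "step_arm", "arguments": {"translation": [[0.02,-0.036,0],[0.02,-0.036,0],[0.02,-0.036,0],[0.01,-0.036,0],[0.01,-0.036,0]], "roll": [-0.05,-0.05,-0.05,-0.05,-0.05]}}

```text
t: 1.35
tool_pos: [0.5075, 0.1951, 0.2796]
eef_rot: [-0.0, 0.498, 0.867, -0.0]
ft_force: [1.5, 0.2, -0.3]
finger_gap: 0.0002
grip_force: 0.0
```

>>> {"name": "step_arm", "arguments": {"translation": [[0.01,-0.036,0],[0.01,-0.036,0],[0.01,-0.036,0],[0.01,-0.036,0],[0.0,-0.036,0]], "roll": [-0.05,-0.05,-0.05,-0.05,-0.05]}}

```text
t: 1.77
tool_pos: [0.5479, 0.0155, 0.2797]
eef_rot: [0.0, 0.602, 0.799, -0.0]
ft_force: [0.3, -0.5, 0.0]
finger_gap: -0.0002
grip_force: 0.0
```

>>> {"name": "step_arm", "arguments": {"translation": [[0.0,-0.036,0],[0.0,-0.036,0],[0.0,-0.036,0],[0.0,-0.03,0],[0.0,-0.02,0]], "roll": [-0.05,-0.05,-0.04,0,0]}}

```text
t: 2.18
tool_pos: [0.5463, -0.144, 0.2799]
eef_rot: [0.0, 0.656, 0.755, -0.0]
ft_force: [-0.1, -0.1, 0.1]
finger_gap: -0.0001
grip_force: 0.0
```

>>> {"name": "step_arm", "arguments": {"translation": [[0,-0.006,-0.03],[0,0,-0.03],[0,0,-0.03],[0,0,-0.03],[0,0,-0.03]], "roll": [0,0,0,0,0]}}

```text
t: 2.6
tool_pos: [0.5467, -0.1467, 0.1283]
eef_rot: [-0.0, 0.655, 0.755, -0.0]
ft_force: [0.1, 0.4, -0.2]
finger_gap: -0.0
grip_force: 0.0
```

>>> {"name": "step_arm", "arguments": {"translation": [[0,0,-0.025],[0,0,-0.02],[0,0,-0.01],[0,0,0],[0,0,0]], "roll": [0,0,0,0,0]}}

```text
t: 3.02
tool_pos: [0.5471, -0.147, 0.0751]
eef_rot: [-0.0, 0.655, 0.755, -0.0]
ft_force: [-0.0, 0.2, -0.1]
finger_gap: 0.0001
grip_force: 0.0
```

Run:
```python
from h import *
a=snapshot("scene");b=snapshot("top")
A=cv2.resize(a[170:310,120:380],None,fx=3,fy=3)[:,:780]
cv2.imwrite("pics/push.png",A);s=manip.sense();print(s["tool_pos"],s["ft_force"])
```

```text
[ 0.54781711 -0.14695227  0.07608771] [-1.15017439  0.24248594 -0.17100516]
```

View pics/push.png

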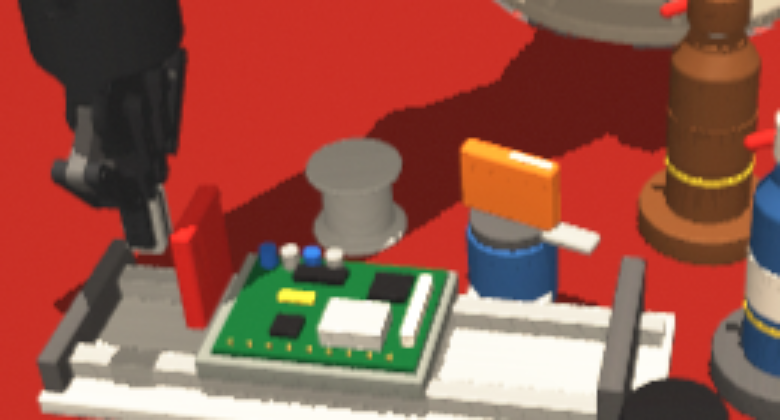

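The shut fingers hang behind the tab (crop px 150,245), clear of the bar and the tab. I'll push now.

>>> {"name": "step_arm", "arguments": {"translation": [[-0.002,0.014,0],[-0.002,0.014,0],[-0.002,0.014,0],[-0.002,0.014,0],[-0.002,0.014,0]], "roll": [0,0,0,0,0]}}

```text
t: 3.53
tool_pos: [0.5376, -0.0767, 0.0763]
eef_rot: [0.001, 0.655, 0.755, 0.001]
ft_force: [-0.6, -4.4, 2.4]
finger_gap: 0.0001
grip_force: 1.7
```

>>> {"name": "step_arm", "arguments": {"translation": [[-0.001,0.007,0],[-0.001,0.007,0],[-0.001,0.007,0],[0,0.004,0],[0,0,0]], "roll": [0,0,0,0,0]}}

```text
t: 3.95
tool_pos: [0.5342, -0.0509, 0.075]
eef_rot: [-0.0, 0.655, 0.756, 0.0]
ft_force: [-0.5, 0.3, -0.1]
finger_gap: -0.0002
grip_force: 0.0
```

>>> {"name": "step_arm", "arguments": {"translation": [[-0.001,0.004,0],[-0.001,0.004,0],[0,0,0]], "roll": [0,0,0]}}

```text
t: 4.2
tool_pos: [0.533, -0.0464, 0.075]
eef_rot: [0.002, 0.656, 0.755, -0.0]
ft_force: [7.0, -17.8, -4.5]
finger_gap: -0.0
grip_force: 9.1
```

>>> {"name": "step_arm", "arguments": {"translation": [[0,0.001,0],[0,0,0]], "roll": [0,0]}}

```text
t: 4.37
tool_pos: [0.533, -0.0464, 0.0751]
eef_rot: [0.002, 0.656, 0.754, -0.001]
ft_force: [6.4, -22.1, -4.9]
finger_gap: 0.0001
grip_force: 11.2
```

>>> {"name": "step_arm", "arguments": {"translation": [[0.002,-0.014,0],[0.001,-0.01,0.02],[0,0,0.04],[0,0,0.04],[0,0,0]], "roll": [0,0,0,0,0], "claw": 0.0854}}

```text
t: 4.78
tool_pos: [0.5377, -0.0678, 0.1807]
eef_rot: [0.002, 0.656, 0.755, 0.003]
ft_force: [2.0, 0.6, 1.1]
finger_gap: 0.0604
grip_force: 0.0
```

Run:
```python
from h import *
b=snapshot("top");a=snapshot("scene")
cv2.imwrite("pics/h.png",np.vstack([cv2.resize(b[190:320,235:485],None,fx=2.4,fy=2.4),cv2.resize(a[200:315,120:370],None,fx=2.4,fy=2.4)]));s=manip.sense();print(s["tool_pos"],s["finger_gap"])
```

```text
[ 0.53576544 -0.06638611  0.17607257] 0.07436946043430112
```

View pics/h.png

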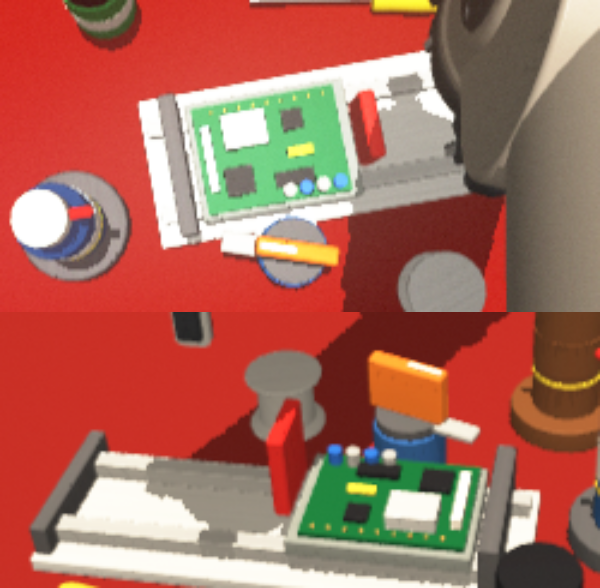

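The board sits against the end stop in both views (end stop at top-crop px 178,165), and the 22 N push gave no further motion, so the carriage is home. The knob is still open. I'll move above it next.

>>> {"name": "step_arm", "arguments": {"translation": [[-0.02,0.02,0],[-0.02,0.02,0],[-0.02,0.02,0],[-0.02,0.02,0],[-0.014,0.015,0]], "roll": [-0.08,-0.08,-0.08,-0.08,0], "claw": 0.06}}

```text
t: 5.3
tool_pos: [0.4384, 0.0295, 0.1734]
eef_rot: [-0.001, 0.769, 0.64, -0.001]
ft_force: [0.2, -0.1, 1.5]
finger_gap: 0.0598
grip_force: 0.0
```

>>> {"name": "step_arm", "arguments": {"translation": [[0,0,-0.02],[0,0,-0.02],[0,0,-0.01],[0,0,0],[0,0,0]], "roll": [0,0,0,0,0]}}

```text
t: 5.72
tool_pos: [0.4406, 0.0276, 0.1243]
eef_rot: [-0.0, 0.768, 0.641, -0.001]
ft_force: [1.1, -1.5, -0.3]
finger_gap: 0.06
grip_force: 0.0
```

Run:
```python
from h import *
a=snapshot("scene")
cv2.imwrite("pics/k.png",cv2.resize(a[120:310,180:440],None,fx=3,fy=3));s=manip.sense();print(s["tool_pos"],s["finger_gap"],s["eef_rot"],np.round(s["q"],2))
```

```text
[0.44110528 0.02773631 0.12493565] 0.060176774309920696 [ 7.24727291e-05  7.67512752e-01  6.41033422e-01 -5.67945157e-04] [-0.85  0.23  0.74  2.24 -0.23  0.74 -0.14]
```

View pics/k.png

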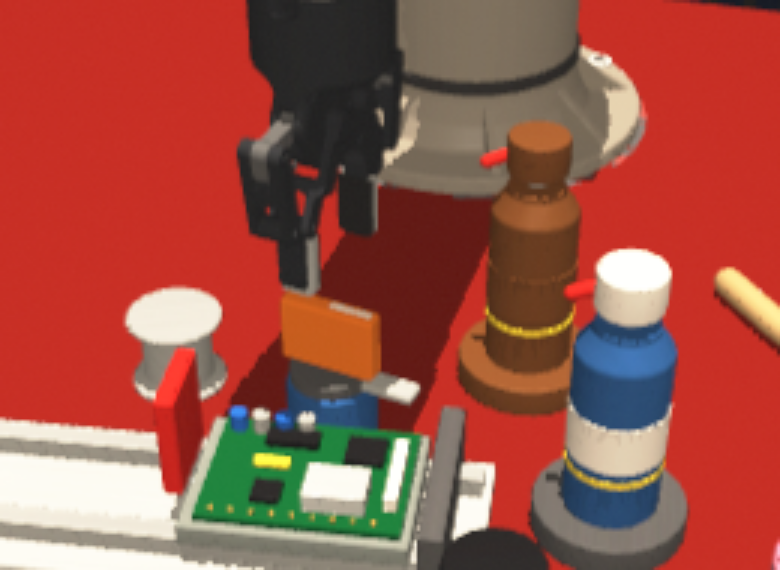

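The fingers straddle the orange bar (crop px 300,270 and 358,215), with the bar centred between them.

>>> {"name": "step_arm", "arguments": {"translation": [[0.001,0.001,-0.02],[0,0,-0.02],[0,0,-0.013],[0,0,0],[0,0,0]], "roll": [0,0,0,0,0]}}

```text
t: 6.18
tool_pos: [0.4423, 0.0289, 0.0723]
eef_rot: [0.0, 0.767, 0.641, -0.0]
ft_force: [-0.3, 1.0, 0.3]
finger_gap: 0.0599
grip_force: 0.0
```

>>> {"name": "step_arm", "arguments": {"translation": [[0,0,0],[0,0,0],[0,0,0],[0,0,0],[0,0,0]], "roll": [0,0,0,0,0], "claw": 0.005, "force": 40}}

```text
t: 6.6
tool_pos: [0.4439, 0.0294, 0.0728]
eef_rot: [0.001, 0.767, 0.641, 0.002]
ft_force: [6.0, -2.6, 4.6]
finger_gap: 0.0132
grip_force: 42.7
```

>>> {"name": "step_arm", "arguments": {"translation": [[0,0,0],[0,0,0]], "roll": [0,0]}}

```text
t: 6.77
tool_pos: [0.4439, 0.0293, 0.0728]
eef_rot: [0.001, 0.767, 0.641, 0.002]
ft_force: [5.8, -2.8, 5.6]
finger_gap: 0.0134
grip_force: 42.7
```

>>> {"name": "step_arm", "arguments": {"translation": [[0.0015,0,0],[0,0,0],[0,0,0],[0,0,0],[0,0,0]], "roll": [-0.05,-0.08,-0.08,-0.08,-0.08], "force": 60}}

```text
t: 7.18
tool_pos: [0.4447, 0.0291, 0.0728]
eef_rot: [0.0, 0.873, 0.488, 0.001]
ft_force: [1.0, -4.2, 13.9]
finger_gap: 0.0129
grip_force: 63.1
```

>>> {"name": "step_arm", "arguments": {"translation": [[0,0,0],[0,0,0],[0,0,0],[0,0,0],[0,0,0]], "roll": [-0.08,-0.08,-0.08,-0.08,-0.08]}}

```text
t: 7.6
tool_pos: [0.4452, 0.0287, 0.0728]
eef_rot: [0.001, 0.953, 0.304, 0.002]
ft_force: [5.2, -7.3, 7.0]
finger_gap: 0.0129
grip_force: 62.3
```

>>> {"name": "step_arm", "arguments": {"translation": [[0,0,0],[0,0,0],[0,0,0],[0,0,0],[0,0,0]], "roll": [-0.08,-0.08,-0.08,-0.08,-0.08]}}

```text
t: 8.02
tool_pos: [0.4455, 0.0281, 0.0728]
eef_rot: [0.001, 0.994, 0.109, 0.002]
ft_force: [6.8, -13.3, 5.3]
finger_gap: 0.0131
grip_force: 61.7
```

Run:
```python
from h import *
s=manip.sense();print(s["tool_pos"],s["eef_rot"],s["ft_force"],s["moment"],s["finger_gap"])
w=s["eef_rot"];print(2*np.arctan2(w[2],w[1])-np.pi/2)
```

```text
[0.44554969 0.02811182 0.07284179] [7.47601356e-04 9.94075675e-01 1.08668612e-01 2.03156929e-03] [  6.77214998 -13.28815267   5.30079765] [-2.37182544 -1.24517208 -0.06492296] 0.013110198712633196
-1.3530285512286309
```

>>> {"name": "step_arm", "arguments": {"translation": [[0.0005,-0.001,0],[0,-0.001,0],[0,0,0]], "roll": [-0.04,-0.03,0]}}

```text
t: 8.27
tool_pos: [0.4457, 0.0277, 0.0728]
eef_rot: [-0.0, 0.997, 0.075, 0.001]
ft_force: [2.1, 1.5, 14.6]
finger_gap: 0.0131
grip_force: 63.2
```

>>> {"name": "step_arm", "arguments": {"translation": [[0,0,0],[0,0,0],[0,0,0],[0,0,0],[0,0,0]], "roll": [0,0,0,0,0], "claw": 0.045}}

```text
t: 8.68
tool_pos: [0.444, 0.0274, 0.0718]
eef_rot: [-0.0, 0.997, 0.076, -0.0]
ft_force: [0.3, 0.4, 0.1]
finger_gap: 0.0449
grip_force: 0.0
```

>>> {"name": "step_arm", "arguments": {"translation": [[0,0,0.01],[0,0,0.02],[0,0,0.035],[0,0,0.04],[0,0,0.04]], "roll": [0,0,0,0,0]}}

```text
t: 9.1
tool_pos: [0.4438, 0.0278, 0.204]
eef_rot: [0.001, 0.997, 0.077, -0.0]
ft_force: [-0.6, 2.4, 3.1]
finger_gap: 0.0452
grip_force: 0.0
```

Run:
```python
from h import *
a=snapshot("scene");b=snapshot("top")
cv2.imwrite("pics/l.png",np.vstack([cv2.resize(b[190:320,235:485],None,fx=2.4,fy=2.4),cv2.resize(a[190:305,180:430],None,fx=2.4,fy=2.4)]));s=manip.sense();print(s["tool_pos"],s["finger_gap"])
```

```text
[0.44606899 0.0299987  0.20662471] 0.044946741907018084
```

View pics/l.png

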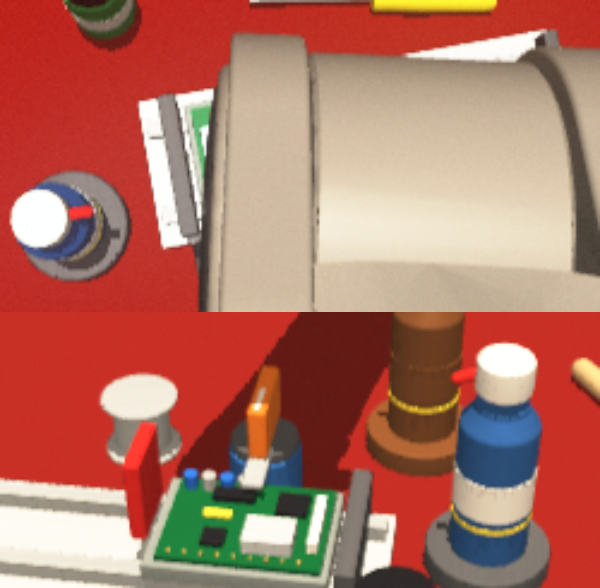

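The knob bar points along the rig's +x with its tongue over the carriage edge (scene crop px 255,470), so it stayed locked after release. Next I'll move above the white cap with the fingers shut.

>>> {"name": "step_arm", "arguments": {"translation": [[0.004,0.034,0.02],[0.004,0.034,0.01],[0.004,0.034,0],[0.005,0.034,0],[0.005,0.034,0]], "roll": [0.1,0.1,0.1,0.1,0.1], "claw": 0}}

```text
t: 9.62
tool_pos: [0.4657, 0.2011, 0.2328]
eef_rot: [-0.001, 0.946, 0.324, 0.0]
ft_force: [0.2, -0.4, 1.0]
finger_gap: 0.0
grip_force: 0.0
```

>>> {"name": "step_arm", "arguments": {"translation": [[0,0,0],[0,0,-0.02],[0,0,-0.01],[0,0,0],[0,0,0]], "roll": [0.1,0.1,0.1,0.1,0]}}

```text
t: 10.03
tool_pos: [0.4657, 0.1984, 0.2023]
eef_rot: [-0.001, 0.863, 0.505, -0.001]
ft_force: [-0.4, 0.1, -0.2]
finger_gap: 0.0002
grip_force: 0.0
```

Run:
```python
from h import *
a=snapshot("scene");b=snapshot("top")
cv2.imwrite("pics/c.png",np.vstack([cv2.resize(b[190:320,235:485],None,fx=2.4,fy=2.4),cv2.resize(a[160:275,255:505],None,fx=2.4,fy=2.4)]));s=manip.sense();print(s["tool_pos"],s["finger_gap"],s["ft_force"])
print(proj("scene",s["tool_pos"]))
```

```text
[0.46619357 0.19856653 0.20304137] 0.00010382863043604069 [-0.69486494  0.81355176  0.31600165]
[392.22256653 190.58490128]
```

View pics/c.png

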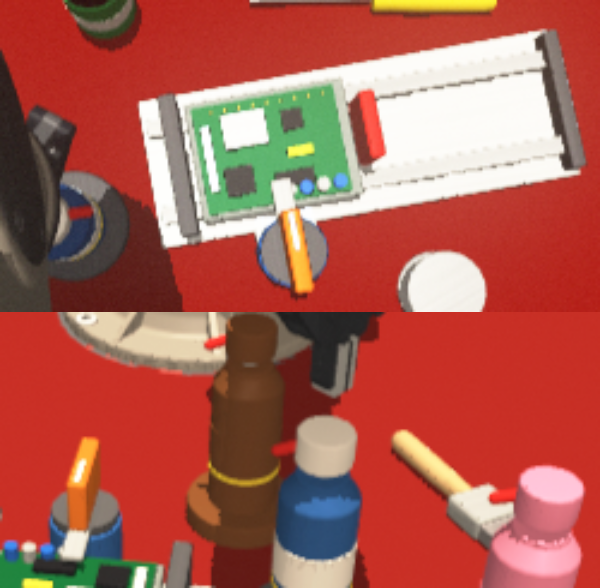

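The knob is locked in the top view (bar at crop px 297,250). The shut fingertips (crop px 335,390) stand right above the white cap of the blue can (crop px 327,430). I'll press it.

>>> {"name": "step_arm", "arguments": {"translation": [[0.002,0.001,-0.012],[0,0,-0.01],[0,0,-0.006],[0,0,-0.003],[0,0,0]], "roll": [0,0,0,0,0]}}

```text
t: 10.55
tool_pos: [0.4679, 0.1998, 0.1717]
eef_rot: [-0.001, 0.864, 0.503, -0.0]
ft_force: [-1.3, -0.2, 2.0]
finger_gap: -0.0003
grip_force: 1.2
```

>>> {"name": "step_arm", "arguments": {"translation": [[0,0,-0.003],[0,0,-0.003],[0,0,0]], "roll": [0,0,0]}}

```text
t: 10.8
tool_pos: [0.4684, 0.1999, 0.1668]
eef_rot: [-0.001, 0.864, 0.503, 0.0]
ft_force: [-8.9, -2.5, 21.4]
finger_gap: 0.0001
grip_force: 10.7
```

A 21 N reading at 7.2 mm of travel means the cap is bottomed out. I'll let it spring back.

>>> {"name": "step_arm", "arguments": {"translation": [[0,0,0],[0,0,0.01],[0,0,0.02],[0,0,0.03],[0,0,0.03]], "roll": [0,0,0,0,0]}}

```text
t: 11.22
tool_pos: [0.468, 0.1992, 0.257]
eef_rot: [-0.0, 0.864, 0.503, -0.0]
ft_force: [0.2, 1.5, 0.5]
finger_gap: 0.0003
grip_force: 0.0
```

>>> {"name": "step_arm", "arguments": {"translation": [[0,0,0.02],[0,0,0],[0,0,0],[0,0,0],[0,0,0]], "roll": [0,0,0,0,0]}}

```text
t: 11.63
tool_pos: [0.4677, 0.1998, 0.2755]
eef_rot: [-0.001, 0.864, 0.503, -0.0]
ft_force: [0.6, -0.1, 0.1]
finger_gap: -0.0
grip_force: 0.0
```

Run:
```python
from h import *
a=snapshot("scene");b=cv2.imread("pics/scene0.png");r=[]
for i in(b,a):
    H=cv2.cvtColor(i,cv2.COLOR_BGR2HSV);k=cv2.inRange(H,(0,0,120),(180,70,255))[200:232,370:410]
    ys,xs=np.nonzero(k);r.append((ys.min()+200,xs.min()+370,xs.max()+370))
s=manip.sense();print(r,s["tool_pos"],s["ft_force"]);print(manip.finish_job())
```

```text
[(np.int64(203), np.int64(378), np.int64(403)), (np.int64(204), np.int64(378), np.int64(402))] [0.46776374 0.1996612  0.27543553] [-0.11067584 -1.44969106 -0.09028565]
the job is handed in; nothing more can be done
None
```

I slid the carriage home, turned the knob until it locked, then pressed the cap fully so it sprang back up; the job was handed in at about 12 s, with no verdict returned.

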